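# Fit the plywood lid into the rim of a willow basket

## Task

Fit the plywood lid to the willow basket that stands pinned on the lap board: pick the lid up, first lay it level on top of the basket's rim, a little to one side of the recess, and then slide it gently about on the rim until you feel it drop into that shallow recess. Leave it fully home and level on its ledge, let go, and never press harder than about 1.5 kg on the wickerwork; leave the bodkin, cutters and mug where they are.

Things in the scene. Friction and masses are not known exactly. Their poses are not given: they have to be found in the camera images.
- board: Plywood lap board, 200 x 200 x 15 mm, fixed flat on the table; origin at the centre of its underside, z up. A round willow basket is pinned upright on it, placed by eye: its centre lies 5 to 13 mm from the board's centre, in any direction, and is not measured. Board and base are rigid; the wickerwork gives, springily, about 1 mm per 8 N pressed down on its rim. Basket: 100 mm high, 164 mm across
- board_top (a point): Centre of the board's upper face. The basket's flat, level rim stands above it: a wooden outer hoop (164 mm outside, 144 mm inside diameter), its top 100 mm above this point, and within it an inner hoop (124 mm inside diameter) whose top is 7 mm lower, at 93 mm: the ledge of a round recess, 144 mm across and 7 mm deep, that takes the lid
- lid_pull (a point): Centre of the bar pull of the loose lid, a solid wooden bar 70 mm long (point x axis), 20 mm wide (point y axis) and 24 mm high, standing on the middle of the disc. The point is on the disc's axis (point z, up), 12 mm above the disc's upper face and 21 mm above its underside
- lid_under (a point): Centre of the lid's underside. The lid is a plywood disc 140 mm across and 9 mm thick, 100 to 180 g with its pull, lying flat on the table with the pull up. Lying on the outer hoop this point is 100 mm above the board's upper face; fully home on the ledge, 93 mm
- bodkin: Bystander: bodkin, a 190 mm spike with wooden handle lying along its x axis; origin under its middle
- cutters: Bystander: side cutters, 165 mm long, 60 mm wide, 16 mm high, lying along their x axis; origin under their middle
- mug: Bystander: white mug, 80 mm across and 90 mm high, handle to its +y; origin at the centre of its underside
Not all that is in view belongs to the job. Leave any purple or white look-alike of the part that bears lid_pull alone.

How it is judged:
On the way:
1. the lid lies on the basket's rim, touching it, not yet down in the recess (contact force between lid and board above 0.3 N and z of lid_pull in the frame of board above 0.1325 m and horizontal distance between lid_pull and board below 0.05 m and angle between lid_pull's own z axis and vertical below 0.2 rad), for 0.1 s.
At the end, for the whole second after the job is handed in: The lid sits in the recess of the basket's rim, its underside within 2 mm of the ledge's height, level within 0.025 rad (1.4 degrees), on the basket (within 20 mm of the board's centre), at rest and let go (z of lid_pull in the frame of board between 0.127 and 0.131 m and horizontal distance between lid_pull and board below 0.02 m and angle between lid_pull's own z axis and vertical below 0.025 rad and linear speed of lid below 0.01 m/s); the robot touches nothing.
It fails at once if something presses on the basket or its board with more than 16 N (contact force between anything else and board above 16 N).
It fails at once if the bodkin, cutters or mug is moved more than 25 mm (distance of any of bodkin, cutters, mug from where it was at the start of the episode above 0.025 m).
It also fails if it takes over 59 s, if anything falls off the work surface, if the arm or the gripper's body presses on something with over 40 N, if the wrist force passes 120 N, or if a joint passes its speed limit or range.

## Robot

A 6-joint arm with a two-finger parallel gripper is mounted at the origin on the work surface. World frame = base frame: x ahead of the robot, y to its left, z up, the work surface at z = 0. Lengths are in m, angles in rad, forces in N, time in s.
With the tool pointing down it reaches from about 0.375 to 0.975 m from the base axis. Payload 3.8 kg.
Tool frame: the origin (TCP) lies midway between the tips of the shut fingers; the grasp point (between the pads) lies 19 mm behind it; z points along the fingers, y is the line along which they close (so a half turn about z gives the same grasp; the last joint's range is limited). The gripper opens to 85 mm and grips with 20 to 120 N. Pads are 22 mm wide; open, the fingers measure 114 mm over their backs; the gripper's body (76 mm by 85 mm) begins 54 mm behind the grasp point. The pads swing forward as they close: fully open they stand 13 mm farther back than shut.
Start: joints at [1.313, 0.264, 1.604, -0, 1.274, -0.037], TCP at [0.148, 0.659, 0.231] pointing down, gripper open.
Joint ranges: [-2.63, 2.63], [-0.94, 2.18], [0.31, 2.57], [-1.31, 4.45], [0, 2.66], [-2.55, 2.55]. Speed limits (rad/s): [2.57, 2.57, 3.14, 3.14, 3.14, 3.14].

## Interface

Orientations are given as a rotation vector (axis times angle).
In Python, from workcell import bot gives the robot as it stands.
- The arm moves only by the tool jog_arm, never from a script. Its argument "motion" is a list of rows, each a list of 5 numbers: the opening, from -1 (shut) to 1 (fully open), then the shift along the tool's x, y, z in mm, then the turn about the tool's z in degrees. In form: [[claw, x, y, z, twist], ...]. A call has 1 to 10 rows; each row shifts and turns the commanded pose from where the row before left it, along the tool's axes as they then stand; what a row does not reach is not made up. A row lasts 1/12 s, in which the tool goes at most 41.7 mm and 7.16 degrees, less where a joint would pass 70% of its speed; a pose out of reach is approached as far as the arm can. A call with a gripper value outside its range is refused whole. The fingers move at their own pace and stop on an object; "force" is the grip in N (left out, the last holds). Time passes only in rows, so rows that do not move let the fingers close. It gives the time, the measured TCP pose, the force, the opening and the grip force at its end, in the units of the state.
- bot.read_state(): the state, without advancing time (a new reading comes with each control period).
- bot.read_camera(name): name is "scene" or "top"; returns (picture, depth): 420x560x3 uint8, red, green, blue; 420x560 float32, m along the optical axis (not along the pixel's ray), 0 where there is no reading.
- bot.get_calibration(name): a dict with "vfov" (degrees; the focal length in pixels is half the picture's height over the tangent of half this angle, whatever the lens; pixels are square), "cx", "cy" (the principal point, pixels), "rvec" (rotation vector, rad) and "tvec" (3), from world to camera coordinates, as OpenCV has them. Camera axes: x right, y down, z forward; pixel columns grow to the right and rows downward; lengths in m; the calibration is good to about 2 mm. A picture is of the moment at which its call begins. get_calibration takes no time and is no camera call.
- bot.finish_job(): hands the job in; it is judged then, once.
The state is a dict: "time": time; "q": joint angles; "joint_vel": joint speeds; "joint_torque": joint torques, N m; "tool_pos": TCP position; "tcp_rot": TCP orientation; "wrist_force": force on the tool from outside, world axes, zero at the start; "torque": the same for the moment, N m; "width": opening from 0.0 (shut) to 1.0 (fully open); "grip_force": force on a finger pad.
Only numpy, scipy, OpenCV 4.12 (cv2) and the standard library are available. Lean on these libraries where they do the work, as an engineer would, in place of code of your own. Each camera call takes 0.05 s, during which the arm holds its last target. There are 200 camera calls.

## Working session

There is one attempt and no reset: what is moved stays moved. The work goes in short steps, Python scripts to look and compute and a tool call to move; the robot and the scene stay as the last step left them, time stands still between calls to the robot, and variables do not carry over. Pictures are saved under pics/ and viewed, at most 10 in all, crops included, and the job is handed in when it is done.

Besides the shell and the picture viewer there is one more tool, called after "Emit:" by a JSON object that holds its "api" and its "payload". jog_arm: Moves the arm, as the interface text tells. Its arguments: {"type":"object","properties":{"motion":{"type":"array"},"force":{"type":"number"}},"required":["motion"]}

```bash
mkdir -p pics; ls; cat > h.py <<'E'
import numpy as np, cv2
from workcell import bot
def cloud(name):
    im,d=bot.read_camera(name); c=bot.get_calibration(name)
    f=im.shape[0]/2/np.tan(np.radians(c["vfov"])/2)
    R=cv2.Rodrigues(np.array(c["rvec"],float))[0]; t=np.array(c["tvec"],float)
    v,u=np.mgrid[:im.shape[0],:im.shape[1]]
    P=np.stack([(u-c["cx"])/f*d,(v-c["cy"])/f*d,d],-1)
    W=(P-t)@R
    W[d==0]=np.nan
    return im,d,W
E
python3 - <<'E'
from h import *
for n in("scene","top"):
    im,d,W=cloud(n); np.savez("pics/%s0.npz"%n,im=im,W=W)
    cv2.imwrite("pics/%s0.png"%n,im[...,::-1]); print(n,bot.get_calibration(n))
s=bot.read_state();print(s)
E
```

```text
pics
scene {'vfov': 47.71572938045896, 'cx': 282.62420012435024, 'cy': 208.76388927979963, 'rvec': array([ 0.97087196,  2.65196559, -0.78374594]), 'tvec': array([ 0.3651067 , -0.31670044,  1.19573984])}
top {'vfov': 53.59867050688104, 'cx': 281.9018850199805, 'cy': 206.9679810700457, 'rvec': array([ 2.14600212, -2.19450515,  0.13346232]), 'tvec': array([0.09884311, 0.54703329, 0.80569145])}
{'time': 0.1, 'q': array([ 1.31309046e+00,  2.64684935e-01,  1.60524389e+00,  1.90568521e-06,
        1.27373686e+00, -3.68466031e-02]), 'joint_vel': array([ 0.00256454, -0.0011716 , -0.00349109, -0.00097926, -0.00101397,
       -0.00172683]), 'joint_torque': array([-3.82649678e-04, -5.16703320e+01, -3.68588984e+01, -8.49582830e-05,
        6.24072942e-03, -1.25950825e-05]), 'tool_pos': array([0.1476648 , 0.65795831, 0.23007826]), 'tcp_rot': array([-0.34618721, -3.12215083,  0.00322034]), 'wrist_force': array([-0.43026811,  0.20241426,  0.07623406]), 'torque': array([-0.0073448 ,  0.01699101, -0.04649868]), 'grip_force': 0.0, 'width': 0.9992815282127648}
```

View pics/top0.png

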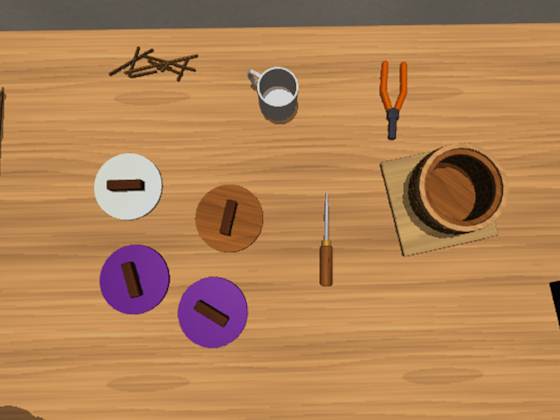

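View pics/scene0.png

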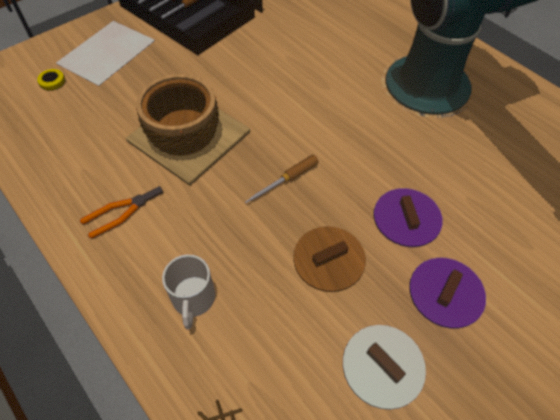

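The top view shows four lids: white at (128,187), purple at (134,280) and (213,312), and natural plywood at (229,218). I choose the plywood one. The basket is at (455,190), with the bodkin between them at (326,240), the cutters at (393,100) and the mug at (277,95). Next I'll measure and take a close crop.

```bash
python3 - <<'E'
from h import *
z=np.load("pics/top0.npz"); im,W=z["im"],z["W"]
def rect(m,s):
    p=W[m][:,:2]; r=cv2.minAreaRect((p*1000).astype(np.float32)); b=cv2.boxPoints(r)
    e=[b[1]-b[0],b[2]-b[1]]; L=max(e,key=np.linalg.norm)
    print(s,m.sum(),"c",np.round(r[0],1),"size",np.round(r[1],1),"long-axis deg",round(np.degrees(np.arctan2(L[1],L[0])),1),"z",np.nanmedian(W[m][:,2]).round(4))
roi=np.zeros(im.shape[:2],bool); roi[175:260,185:272]=1
rect(roi&(W[...,2]>.027)&(W[...,2]<.05),"pull")
m=roi&(W[...,2]>.005)&(W[...,2]<.02); c,r=cv2.minEnclosingCircle((W[m][:,:2]*1000).astype(np.float32)); print("disc",c,r,np.nanmedian(W[m][:,2]))
roi[:]=0; roi[130:265,370:520]=1
m=roi&(abs(W[...,2]-.115)<.004)
c,r=cv2.minEnclosingCircle((W[m][:,:2]*1000).astype(np.float32)); print("rim",c,r,np.nanmedian(W[m][:,2]),m.sum())
q=W[m]; 
def fit(q):
    A=np.c_[2*q[:,:2],np.ones(len(q))]; s=np.linalg.lstsq(A,(q[:,:2]**2).sum(1),rcond=None)[0]; return s[:2],np.sqrt(s[2]+s[0]**2+s[1]**2)
print("rimfit",fit(q))
rect(roi&(W[...,2]>.008)&(W[...,2]<.02),"board")
m=roi&(W[...,2]>.09)&(W[...,2]<.112); print("z90-112",m.sum(), np.histogram(W[roi][:,2],np.arange(.09,.125,.0025)))
for n,u,v in(("bodkin",326,240),("mug",292,85),("cut",393,100),("cutbit",391,130)): print(n,W[v-3:v+4,u-3:u+4].reshape(-1,3)[np.nanargmax(W[v-3:v+4,u-3:u+4,2])])
cv2.imwrite("pics/crop.png",cv2.resize(im[165:270,175:285],None,fx=5,fy=5)[...,::-1])
R=cv2.Rodrigues(bot.read_state()["tcp_rot"])[0]; print(R.round(3))
E
```

```text
pull 349 c [532.7 196.5] size [20.4 69.4] long-axis deg -13.6 z 0.0327
disc (546.530517578125, 212.52932739257812) 90.70947265625 0.009140908810071879
rim (571.7367553710938, -242.97084045410156) 82.54661560058594 0.11515319725833796 1547
rimfit (array([ 0.57095276, -0.24233298]), np.float64(0.07652420506329016))
board 3877 c [ 593.2 -230.4] size [261.6 201.4] long-axis deg 11.3 z 0.0155
z90-112 1900 (array([ 19,  80, 133,  86,  83,  94, 341, 839, 264, 604, 770,  62,   1,
         0]), array([0.09  , 0.0925, 0.095 , 0.0975, 0.1   , 0.1025, 0.105 , 0.1075,
       0.11  , 0.1125, 0.115 , 0.1175, 0.12  , 0.1225, 0.125 ]))
bodkin [ 4.75072413e-01 -1.38393376e-04  2.51748637e-02]
mug [0.7846451  0.05655279 0.08922048]
cut [ 0.76599342 -0.15924182  0.01552905]
cutbit [ 0.70328615 -0.14308961  0.01627829]
[[-0.976  0.219 -0.001]
 [ 0.219  0.976 -0.002]
 [ 0.    -0.002 -1.   ]]
```

View pics/crop.png

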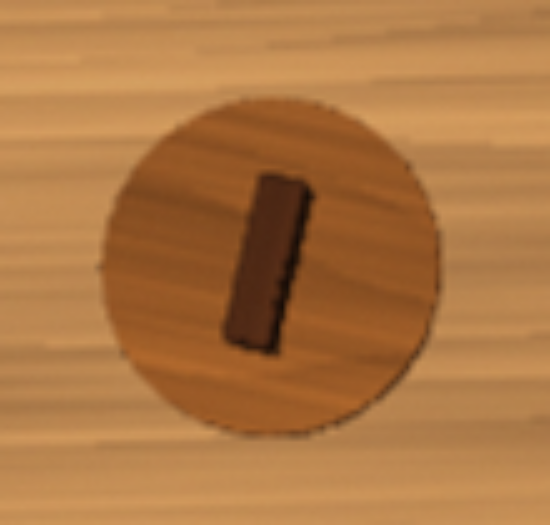

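The crop confirms the plywood disc with its bar pull at about crop (268,262). The pull measures 20x69 mm with its top at 33 mm, as expected. The rim's outer radius is 82.5 mm at z 115 mm, which also fits. Tool y is already across the bar, so I'm starting the approach.

Emit:
{"api": "jog_arm", "payload": {"motion": [[1, -28, -21.5, 0, 0], [1, -28, -21.5, 0, 0], [1, -28, -21.5, 0, 0], [1, -28, -21.5, 0, 0], [1, -28, -21.5, 0, 0], [1, -28, -21.5, 0, 0], [1, -28, -21.5, 0, 0], [1, -28, -21.5, 0, 0], [1, -28, -21.5, 0, 0], [1, -28, -21.5, 0, 0]], "force": 40}}

```text
time: 0.93
tool_pos: [0.3745, 0.3858, 0.2309]
tcp_rot: [-0.346, -3.122, 0.001]
wrist_force: [-0.2, 0.8, 0.5]
width: 0.997
grip_force: 0.0
```

Emit:
{"api": "jog_arm", "payload": {"motion": [[1, -28, -21.5, 0, 0], [1, -28, -21.5, 0, 0], [1, -28, -21.5, 0, 0], [1, -28, -21.5, 0, 0], [1, -28, -21.5, 10, 0], [1, -28, -21.5, 20, 0], [1, -28, -21.5, 20, 1], [1, 0, 0, 30, 0], [1, 0, 0, 30, 0], [1, 0, 0, 0, 0]]}}

```text
time: 1.77
tool_pos: [0.5273, 0.1951, 0.1141]
tcp_rot: [-0.375, -3.107, 0.008]
wrist_force: [-2.3, -0.3, -0.2]
width: 1.004
grip_force: 0.0
```

Emit:
{"api": "jog_arm", "payload": {"motion": [[1, 0, 0, 20, 0], [1, 0, 0, 20, 0], [1, 0, 0, 20, 0], [1, 0, 0, 0, 0], [1, 0, 0, 0, 0], [1, 0, 0, 0, 0]]}}

```text
time: 2.27
tool_pos: [0.5332, 0.1984, 0.063]
tcp_rot: [0.372, 3.118, 0.001]
wrist_force: [0.9, 0.6, 0.2]
width: 1.002
grip_force: 0.0
```

Emit:
{"api": "jog_arm", "payload": {"motion": [[1, 0, -2, 15, 0], [1, 0, 0, 15, 0], [1, 0, 0, 15, 0], [1, 0, 0, 5, 0], [1, 0, 0, 0, 0], [1, 0, 0, 0, 0]]}}

```text
time: 2.77
tool_pos: [0.5327, 0.1962, 0.0126]
tcp_rot: [0.373, 3.118, 0.001]
wrist_force: [-0.6, 0.5, 0.4]
width: 1.0
grip_force: 0.0
```

Emit:
{"api": "jog_arm", "payload": {"motion": [[0, 0, 0, 0, 0], [-0.3, 0, 0, 0, 0], [-1, 0, 0, 0, 0], [-1, 0, 0, 0, 0], [-1, 0, 0, 0, 0], [-1, 0, 0, 0, 0], [-1, 0, 0, 0, 0], [-1, 0, 0, 0, 0]], "force": 40}}

```text
time: 3.43
tool_pos: [0.5323, 0.196, 0.0118]
tcp_rot: [0.373, 3.118, 0.001]
wrist_force: [0.9, 0.3, 3.7]
width: 0.228
grip_force: 40.3
```

Emit:
{"api": "jog_arm", "payload": {"motion": [[-1, 0, 0, -10, 0], [-1, 0, 0, -25, 0], [-1, 0, 0, -34, 0], [-1, 0, 0, -34, 0], [-1, 0, 0, -34, 0], [-1, 0, 0, -33, 0], [-1, 0, 0, 0, 0], [-1, 0, 0, 0, 0], [-1, 0, 0, 0, 0]], "force": 60}}

```text
time: 4.18
tool_pos: [0.5309, 0.1955, 0.1807]
tcp_rot: [-0.373, -3.118, 0.001]
wrist_force: [-0.6, 0.4, -1.3]
width: 0.22
grip_force: 58.8
```

Emit:
{"api": "jog_arm", "payload": {"motion": [[-1, -4, -10, 0, 0], [-1, -8, -22, 0, 0], [-1, -11.8, -32.9, 0, 0], [-1, -11.8, -32.9, 0, 0], [-1, -11.8, -32.9, 0, 0], [-1, -11.8, -32.9, 0, 0], [-1, -11.8, -32.9, 0, 0], [-1, -11.8, -32.9, 0, 0], [-1, -11.8, -32.9, 0, 0], [-1, -11.8, -32.9, 0, 0]]}}

```text
time: 5.02
tool_pos: [0.5634, -0.1183, 0.1786]
tcp_rot: [-0.373, -3.115, -0.0]
wrist_force: [0.2, -0.6, -1.0]
width: 0.212
grip_force: 58.9
```

Emit:
{"api": "jog_arm", "payload": {"motion": [[-1, -11.8, -32.9, 0, 0], [-1, -11.8, -32.9, 0, 0], [-1, -8, -22, 0, 0], [-1, -4, -11, 0, 0], [-1, 0, 0, 0, 0], [-1, 0, 0, 0, 0], [-1, 0, 0, 0, 0], [-1, 0, 0, 0, 0]]}}

```text
time: 5.68
tool_pos: [0.5763, -0.219, 0.1807]
tcp_rot: [-0.371, -3.118, -0.001]
wrist_force: [0.1, 1.0, -1.2]
width: 0.218
grip_force: 58.9
```

```bash
python3 - <<'E'
from h import *
s=bot.read_state(); print({k:np.round(s[k],4) for k in("time","tool_pos","tcp_rot","wrist_force","torque","width","grip_force")})
im,d,W=cloud("scene"); cv2.imwrite("pics/scene1.png",im[...,::-1]); np.savez("pics/s1.npz",im=im,W=W)
z=np.load("pics/scene0.npz"); W=z["W"]; roi=np.zeros(W.shape[:2],bool); roi[65:165,120:235]=1
m=roi&(abs(W[...,2]-.115)<.004)
c,r=cv2.minEnclosingCircle((W[m][:,:2]*1000).astype(np.float32)); print("rim from scene0",c,r,np.nanmedian(W[m][:,2]))
E
```

```text
{'time': np.float64(5.6833), 'tool_pos': array([ 0.5763, -0.219 ,  0.1807]), 'tcp_rot': array([-3.7090e-01, -3.1183e+00, -1.3000e-03]), 'wrist_force': array([ 0.1038,  0.9822, -1.1847]), 'torque': array([0.0367, 0.0024, 0.0279]), 'width': np.float64(0.2179), 'grip_force': np.float64(58.9134)}
rim from scene0 (568.7537841796875, -240.9543914794922) 83.83443450927734 0.1137648512583846
```

View pics/scene1.png

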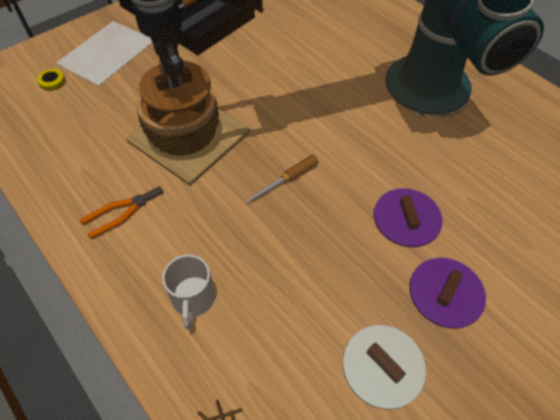

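The lid hangs level in the gripper over the basket at about (177,85), and the mug, cutters and bodkin haven't moved. Lowering now.

Emit:
{"api": "jog_arm", "payload": {"motion": [[-1, 0, 0, 15, 0], [-1, 0, 0, 20, 0], [-1, 0, 0, 10, 0], [-1, 0, 0, 3, 0], [-1, 0, 0, 0, 0], [-1, 0, 0, 0, 0]]}}

```text
time: 6.23
tool_pos: [0.5771, -0.2203, 0.1338]
tcp_rot: [0.372, 3.119, -0.0]
wrist_force: [-0.6, 0.7, -1.2]
width: 0.218
grip_force: 58.9
```

Emit:
{"api": "jog_arm", "payload": {"motion": [[-1, 0, 0, 0.7, 0], [-1, 0, 0, 0.7, 0], [-1, 0, 0, 0.6, 0], [-1, 0, 0, 0, 0], [-1, 0, 0, 0, 0]]}}

```text
time: 6.65
tool_pos: [0.5769, -0.2207, 0.1316]
tcp_rot: [0.373, 3.119, -0.0]
wrist_force: [0.0, 0.3, -1.7]
width: 0.218
grip_force: 58.9
```

Emit:
{"api": "jog_arm", "payload": {"motion": [[-1, 0, 0, 0.7, 0], [-1, 0, 0, 0.7, 0], [-1, 0, 0, 0.6, 0], [-1, 0, 0, 0, 0], [-1, 0, 0, 0, 0]]}}

```text
time: 7.07
tool_pos: [0.5767, -0.2206, 0.1291]
tcp_rot: [-0.373, -3.119, -0.0]
wrist_force: [-0.7, 0.6, -1.6]
width: 0.219
grip_force: 58.9
```

Emit:
{"api": "jog_arm", "payload": {"motion": [[-1, 0, 0, 0.5, 0], [-1, 0, 0, 0.5, 0], [-1, 0, 0, 0, 0], [-1, 0, 0, 0, 0]]}}

```text
time: 7.4
tool_pos: [0.5767, -0.2206, 0.1282]
tcp_rot: [-0.373, -3.119, -0.0]
wrist_force: [0.4, 0.3, -1.5]
width: 0.221
grip_force: 58.9
```

Emit:
{"api": "jog_arm", "payload": {"motion": [[-1, 0, 0, 0.5, 0], [-1, 0, 0, 0, 0], [-1, 0, 0, 0, 0], [-1, 0, 0, 0, 0]]}}

```text
time: 7.73
tool_pos: [0.5768, -0.2206, 0.1278]
tcp_rot: [0.373, 3.119, 0.0]
wrist_force: [0.1, 0.1, -1.7]
width: 0.219
grip_force: 58.9
```

Emit:
{"api": "jog_arm", "payload": {"motion": [[-1, 0, 0, 0.5, 0], [-1, 0, 0, 0, 0], [-1, 0, 0, 0, 0], [-1, 0, 0, 0, 0]]}}

```text
time: 8.07
tool_pos: [0.5767, -0.2206, 0.1273]
tcp_rot: [-0.373, -3.119, -0.0]
wrist_force: [-0.2, 0.3, -1.8]
width: 0.217
grip_force: 58.9
```

Emit:
{"api": "jog_arm", "payload": {"motion": [[-1, 0, 0, 0.4, 0], [-1, 0, 0, 0, 0], [-1, 0, 0, 0, 0], [-1, 0, 0, 0, 0]]}}

```text
time: 8.4
tool_pos: [0.5768, -0.2206, 0.1269]
tcp_rot: [0.373, 3.119, -0.0]
wrist_force: [0.1, -0.6, -1.3]
width: 0.223
grip_force: 58.9
```

Emit:
{"api": "jog_arm", "payload": {"motion": [[-1, 0, 0, 0.5, 0], [-1, 0, 0, 0, 0], [-1, 0, 0, 0, 0], [-1, 0, 0, 0, 0]]}}

```text
time: 8.73
tool_pos: [0.5768, -0.2206, 0.1266]
tcp_rot: [0.373, 3.119, -0.0]
wrist_force: [-1.3, -0.3, 0.4]
width: 0.215
grip_force: 59.1
```

Emit:
{"api": "jog_arm", "payload": {"motion": [[-1, 0, 0, 0.4, 0], [-1, 0, 0, 0, 0], [-1, 0, 0, 0, 0], [-1, 0, 0, 0, 0]]}}

```text
time: 9.07
tool_pos: [0.5768, -0.2206, 0.1263]
tcp_rot: [0.373, 3.119, -0.0]
wrist_force: [-1.5, -0.0, 2.3]
width: 0.221
grip_force: 59.4
```

Contact came at TCP z of about 0.1268, and the press is now about 4 N. Sliding towards the recess.

Emit:
{"api": "jog_arm", "payload": {"motion": [[-1, 0, -1.5, 0, 0], [-1, 0, -1.5, 0, 0], [-1, 0, -1.5, 0, 0], [-1, 0, -1.5, 0, 0], [-1, 0, -1.5, 0, 0], [-1, 0, 0, 0, 0], [-1, 0, 0, 0, 0]]}}

```text
time: 9.65
tool_pos: [0.5753, -0.2282, 0.1262]
tcp_rot: [0.374, 3.119, -0.0]
wrist_force: [0.6, 1.3, 2.8]
width: 0.218
grip_force: 59.5
```

Emit:
{"api": "jog_arm", "payload": {"motion": [[-1, 0, -1.5, 0, 0], [-1, 0, -1.5, 0, 0], [-1, 0, -1.5, 0, 0], [-1, 0, -1.5, 0, 0], [-1, 0, 0, 0, 0], [-1, 0, 0, 0, 0]]}}

```text
time: 10.15
tool_pos: [0.5735, -0.234, 0.1261]
tcp_rot: [0.373, 3.119, -0.0]
wrist_force: [0.2, 2.0, 4.5]
width: 0.219
grip_force: 59.6
```

Emit:
{"api": "jog_arm", "payload": {"motion": [[-1, 0, -1, 0, 0], [-1, 0, -1, 0, 0], [-1, 0, -1, 0, 0], [-1, 0, 0, 0, 0], [-1, 0, 0, 0, 0]]}}

```text
time: 10.57
tool_pos: [0.5728, -0.2367, 0.126]
tcp_rot: [-0.373, -3.119, 0.0]
wrist_force: [1.0, 2.3, 4.2]
width: 0.227
grip_force: 59.6
```

Emit:
{"api": "jog_arm", "payload": {"motion": [[-1, 0, -1, 0, 0], [-1, 0, -1, 0, 0], [-1, 0, 0, 0, 0], [-1, 0, 0, 0, 0]]}}

```text
time: 10.9
tool_pos: [0.5723, -0.2387, 0.1259]
tcp_rot: [-0.373, -3.119, 0.0]
wrist_force: [-0.2, 2.9, 3.9]
width: 0.22
grip_force: 59.5
```

Emit:
{"api": "jog_arm", "payload": {"motion": [[-1, 0, -1, 0, 0], [-1, 0, -1, 0, 0], [-1, 0, 0, 0, 0], [-1, 0, 0, 0, 0]]}}

```text
time: 11.23
tool_pos: [0.5709, -0.2409, 0.1249]
tcp_rot: [-0.373, -3.117, 0.001]
wrist_force: [-0.3, -0.7, -1.3]
width: 0.22
grip_force: 58.9
```

The force fell back to free weight and z dropped, so the lid is over the recess. Following it down.

Emit:
{"api": "jog_arm", "payload": {"motion": [[-1, 0, 0, 0.6, 0], [-1, 0, 0, 0.6, 0], [-1, 0, 0, 0, 0], [-1, 0, 0, 0, 0]]}}

```text
time: 11.57
tool_pos: [0.5718, -0.2405, 0.1245]
tcp_rot: [-0.373, -3.119, 0.0]
wrist_force: [0.5, 0.8, -0.6]
width: 0.219
grip_force: 58.9
```

Emit:
{"api": "jog_arm", "payload": {"motion": [[-1, 0, 0, 0.5, 0], [-1, 0, 0, 0.5, 0], [-1, 0, 0, 0, 0], [-1, 0, 0, 0, 0]]}}

```text
time: 11.9
tool_pos: [0.5719, -0.2405, 0.1237]
tcp_rot: [-0.373, -3.119, -0.0]
wrist_force: [-0.8, -0.0, -1.7]
width: 0.223
grip_force: 58.9
```

Emit:
{"api": "jog_arm", "payload": {"motion": [[-1, 0, 0, 0.5, 0], [-1, 0, 0, 0.5, 0], [-1, 0, 0, 0.5, 0], [-1, 0, 0, 0, 0], [-1, 0, 0, 0, 0]]}}

```text
time: 12.32
tool_pos: [0.5719, -0.2405, 0.1222]
tcp_rot: [-0.373, -3.119, -0.0]
wrist_force: [0.2, 0.2, -1.5]
width: 0.221
grip_force: 58.9
```

Emit:
{"api": "jog_arm", "payload": {"motion": [[-1, 0, 0, 0.5, 0], [-1, 0, 0, 0.5, 0], [-1, 0, 0, 0, 0], [-1, 0, 0, 0, 0]]}}

```text
time: 12.65
tool_pos: [0.5719, -0.2405, 0.1212]
tcp_rot: [-0.373, -3.119, -0.0]
wrist_force: [-0.6, -0.1, -1.7]
width: 0.221
grip_force: 58.9
```

Emit:
{"api": "jog_arm", "payload": {"motion": [[-1, 0, 0, 0.5, 0], [-1, 0, 0, 0, 0], [-1, 0, 0, 0, 0], [-1, 0, 0, 0, 0]]}}

```text
time: 12.98
tool_pos: [0.5719, -0.2405, 0.1208]
tcp_rot: [0.373, 3.119, -0.0]
wrist_force: [0.1, -0.4, -1.6]
width: 0.219
grip_force: 58.9
```

Emit:
{"api": "jog_arm", "payload": {"motion": [[-1, 0, 0, 0.5, 0], [-1, 0, 0, 0, 0], [-1, 0, 0, 0, 0], [-1, 0, 0, 0, 0]]}}

```text
time: 13.32
tool_pos: [0.5719, -0.2405, 0.1203]
tcp_rot: [-0.373, -3.119, 0.0]
wrist_force: [-0.2, 0.7, -1.2]
width: 0.217
grip_force: 58.9
```

Emit:
{"api": "jog_arm", "payload": {"motion": [[-1, 0, 0, 0.5, 0], [-1, 0, 0, 0, 0], [-1, 0, 0, 0, 0], [-1, 0, 0, 0, 0]]}}

```text
time: 13.65
tool_pos: [0.572, -0.2406, 0.1199]
tcp_rot: [0.373, 3.119, -0.0]
wrist_force: [-0.4, 0.3, -0.4]
width: 0.216
grip_force: 59.0
```

Emit:
{"api": "jog_arm", "payload": {"motion": [[-1, 0, 0, 0.4, 0], [-1, 0, 0, 0, 0], [-1, 0, 0, 0, 0], [-1, 0, 0, 0, 0]]}}

```text
time: 13.98
tool_pos: [0.572, -0.2406, 0.1196]
tcp_rot: [0.373, 3.119, -0.0]
wrist_force: [-0.6, 0.8, 0.8]
width: 0.22
grip_force: 59.1
```

It touched the ledge at TCP z of about 0.1199, which is 6.9 mm below the rim contact, so the lid is home. Releasing it now, then retreating.

Emit:
{"api": "jog_arm", "payload": {"motion": [[-0.5, 0, 0, 0, 0], [-0.4, 0, 0, 0, 0], [-0.3, 0, 0, 0, 0], [-0.1, 0, 0, 0, 0], [0.1, 0, 0, 0, 0], [0.2, 0, 0, 0, 0], [0.2, 0, 0, 0, 0]], "force": 20}}

```text
time: 14.57
tool_pos: [0.5719, -0.2405, 0.1194]
tcp_rot: [0.373, 3.119, -0.0]
wrist_force: [-0.5, -0.0, -0.2]
width: 0.602
grip_force: 0.0
```

Emit:
{"api": "jog_arm", "payload": {"motion": [[0.2, 0, 0, -4, 0], [0.2, 0, 0, -10, 0], [0.2, 0, 0, -20, 0], [0.2, 0, 0, -30, 0], [0.2, 0, 0, -30, 0], [0.2, 0, 30, -20, 0], [0.2, 0, 35, 0, 0], [0.2, 0, 35, 0, 0], [0.2, 0, 35, 0, 0], [0.2, 0, 35, 0, 0]]}}

```text
time: 15.4
tool_pos: [0.6126, -0.074, 0.2352]
tcp_rot: [0.374, 3.117, -0.0]
wrist_force: [0.2, -1.5, -0.1]
width: 0.604
grip_force: 0.0
```

Emit:
{"api": "jog_arm", "payload": {"motion": [[0.2, 0, 35, 0, 0], [0.2, 0, 35, 0, 0], [0.2, 0, 20, 0, 0], [0.2, 0, 0, 0, 0], [0.2, 0, 0, 0, 0], [0.2, 0, 0, 0, 0]]}}

```text
time: 15.9
tool_pos: [0.6333, 0.0116, 0.234]
tcp_rot: [0.373, 3.119, -0.001]
wrist_force: [-0.5, 0.1, 0.2]
width: 0.599
grip_force: 0.0
```

```bash
python3 - <<'E'
from h import *
im,d,W=cloud("top"); roi=np.zeros(W.shape[:2],bool); roi[120:265,370:530]=1
def plane(m):
    q=W[m]; s=np.linalg.lstsq(np.c_[q[:,:2]-q[:,:2].mean(0),np.ones(len(q))],q[:,2],rcond=None)[0]; return q.mean(0).round(4),"tilt",np.hypot(*s[:2]).round(4),m.sum()
p=roi&(W[...,2]>.133); print("pull",plane(p),np.nanmedian(W[p][:,2]))
c=np.nanmean(W[p][:,:2],0); r=np.hypot(*np.moveaxis(W[...,:2]-c,-1,0))
print("disc",plane(roi&(r<.066)&(abs(W[...,2]-.117)<.008)&~cv2.dilate(p.astype(np.uint8),np.ones((5,5))).astype(bool)))
print("rim",plane(roi&(r>.075)&(r<.08)&(abs(W[...,2]-.115)<.006)))
cv2.imwrite("pics/top2.png",im[...,::-1]); print(bot.read_state()["tool_pos"],bot.read_state()["time"])
E
```

```text
pull (array([0.4816, 0.0058, 0.6492]), 'tilt', np.float64(1.8281), np.int64(16006)) 0.673778655678381
disc (array([nan, nan, nan]), 'tilt', np.float64(0.0), np.int64(0))
rim (array([nan, nan, nan]), 'tilt', np.float64(0.0), np.int64(0))
[0.63319979 0.01114806 0.23386239] 15.95<stdin>:4: RuntimeWarning: Mean of empty slice.
  ret = um.true_divide(
```

View pics/top2.png

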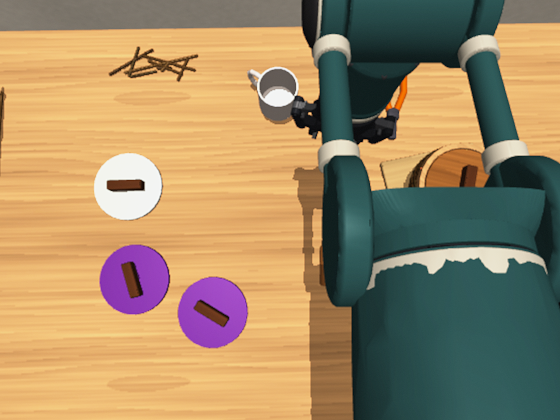

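The arm hides the basket from above. Only part of the lid shows, at about (460,170). I'll move the arm further left and look again.

Emit:
{"api": "jog_arm", "payload": {"motion": [[0.2, 0, 35, 0, 0], [0.2, 0, 35, 0, 0], [0.2, 0, 35, 0, 0], [0.2, 0, 35, 0, 0], [0.2, 5, 35, 0, 0], [0.2, 10, 35, 0, 0], [0.2, 20, 30, 0, 0], [0.2, 25, 25, 0, 0], [0.2, 25, 25, 0, 0], [0.2, 0, 0, 0, 0]]}}

```text
time: 16.78
tool_pos: [0.6163, 0.318, 0.2334]
tcp_rot: [-0.369, -3.117, -0.004]
wrist_force: [0.2, 0.3, -0.5]
width: 0.598
grip_force: 0.0
```

```bash
python3 - <<'E'
from h import *
im,d,W=cloud("top"); roi=np.zeros(W.shape[:2],bool); roi[120:265,370:530]=1
roi&=W[...,2]<.15
def plane(m):
    q=W[m]; s=np.linalg.lstsq(np.c_[q[:,:2]-q[:,:2].mean(0),np.ones(len(q))],q[:,2],rcond=None)[0]; return q.mean(0).round(4),"tilt",s[:2].round(4),m.sum()
p=roi&(W[...,2]>.133); print("pull",plane(p),np.nanmedian(W[p][:,2]))
c=np.nanmean(W[p][:,:2],0); r=np.hypot(*np.moveaxis(W[...,:2]-c,-1,0))
print("disc",plane(roi&(r<.066)&(abs(W[...,2]-.117)<.008)&~cv2.dilate(p.astype(np.uint8),np.ones((5,5))).astype(bool)))
print("rim",plane(roi&(r>.075)&(r<.08)&(abs(W[...,2]-.115)<.006)))
cv2.imwrite("pics/top3.png",im[...,::-1]); print(bot.read_state()["tool_pos"],bot.read_state()["time"])
E
```

```text
pull (array([ 0.5707, -0.2404,  0.1405]), 'tilt', array([-0.0236, -0.1135]), np.int64(485)) 0.1408526206492715
disc (array([ 0.5693, -0.238 ,  0.1173]), 'tilt', array([ 0.0002, -0.0012]), np.int64(3315))
rim (array([ 0.5687, -0.2393,  0.1148]), 'tilt', array([ 0.003, -0.006]), np.int64(788))
[0.61788157 0.31545075 0.23356613] 16.8333
```

View pics/top3.png

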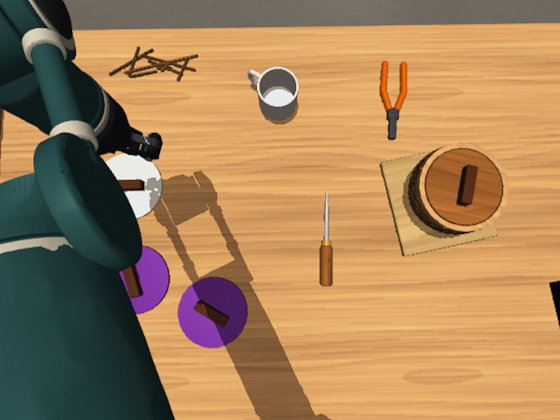

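The lid lies in the rim at about (464,188). Its disc top is at 117.3 mm (117 expected) with a tilt of 0.001 rad, and the mug, cutters and bodkin are where they were. Handing in.

```bash
python3 -c "
from workcell import bot
print(bot.finish_job())"
```

```text
the job is handed in; nothing more can be done
None
```

The lid is home and level in the basket's recess and let go, with measured presses of only a few newtons and the bodkin, cutters and mug unmoved; I handed the job in at about 17 s, and no verdict was returned.

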